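# Unlatch a printed trailer coupler and hold it up off its ball

### The arm

A 6-joint arm with a two-finger parallel gripper is mounted at the origin on the work surface. World frame = base frame: x ahead of the robot, y to its left, z up, the work surface at z = 0. Lengths are in m, angles in rad, forces in N, time in s.
With the tool pointing down it reaches from about 0.35 to 0.875 m from the base axis. Payload 15.5 kg.
Tool frame: the origin (TCP) lies on the centre line of the jaws, within the pads' length; the fingertips stand 25 mm ahead of it and the grasp point (between the pads) lies 6 mm ahead of it (env.tips_ahead is the distance from the TCP to the fingertips, in m); z points along the fingers, y is the line along which they close (so a half turn about z gives the same grasp; the last joint's range is limited). The gripper opens to 85 mm and grips with 20 to 120 N. Pads are 22 mm wide; open, the fingers measure 114 mm over their backs; the gripper's body (76 mm by 85 mm) begins 54 mm behind the grasp point. The pads swing forward as they close: fully open they stand 13 mm farther back than shut.
Start: joints at [-1.401, 0.494, 1.345, -0, 1.302, -0.096], TCP at [0.164, -0.603, 0.256] pointing down, gripper open.
Joint ranges: [-2.91, 2.91], [-0.82, 2.16], [0.22, 2.67], [-1.22, 4.37], [0.12, 2.79], [-3.08, 3.08]. Speed limits (rad/s): [1.89, 1.89, 2.57, 3.01, 3.01, 3.01].

### API

Orientations are given as a rotation vector (axis times angle).
In Python, from workcell import env, kin, grab_frame, ticket, models gives the robot as it stands. Calls block until the motion is done:
- env.move_to(position, orientation): joint-space move of the TCP to a pose.
- env.servo_line(position, orientation=None, vel=0.15, force_limit=None): straight line of the TCP; orientation=None keeps the orientation; vel is the mean speed in m/s. With force_limit (N) it stops when the force on the tool has changed by that much, and returns True; else False.
- env.goto_joints(angles): joint-space move.
- env.grip(opening, squeeze=None): finger opening in m; squeeze is the grip in N (None keeps the last); returns when the fingers have stopped.
- env.dwell(seconds).
- kin.inverse_kinematics(position, orientation): joint angles nearest the present ones, or None.
- env.sense(): the state.
- grab_frame(name): name is "scene" or "top" or "wrist"; returns a dict with "img" (384x512x3 uint8, red, green, blue), "z_map" (384x512 float32, m along the optical axis (not along the pixel's ray), 0 where there is no reading), "fov_y" (degrees; the focal length in pixels is half the picture's height over the tangent of half this angle, whatever the lens; pixels are square), "cx", "cy" (the principal point, pixels), "camera_from_world" (4x4, takes a point from world to camera coordinates). Camera axes: x right, y down, z forward; pixel columns grow to the right and rows downward; lengths in m; the calibration is good to about 2 mm. The wrist camera is an equidistant fisheye: a pixel r from the principal point sees the ray r / f radians off the axis. A picture is of the moment at which its call begins.
A pose or a line that the arm cannot do raises env.MotionError and nothing moves.
- ticket.hand_in(): hands the job in; it is judged then, once.
Trained networks look in a picture, given as the dict that the camera call returned (one of the last four; its "shot" number tells which), for a name from the list of things; names that differ only in an ending like _2 or _b are one class to them, and where a whole thing is asked for, a point or a joint stands for the part that bears it (a point fixed in the world has none). Each returns a list of dicts, best first, with "score" (0 to 1); they miss things now and then, are a little off and sometimes report something else, mostly with a low value. They report only what shows in the picture. A call takes as long as a camera call.
- models.boxes_of(target, picture): "at" ([row, column] in pixels, amid what is visible of it).
- models.mark_of(target, picture): "at" ([row, column] in pixels: a listed point, or the origin of a listed thing).
The state is a dict: "clock": time; "qpos": joint angles; "dq": joint speeds; "joint_torque": joint torques, N m; "tool_pos": TCP position; "ee_rot": TCP orientation; "force": force on the tool from outside, world axes, zero at the start; "wrist_torque": the same for the moment, N m; "opening": finger opening in m; "finger_force": force on a finger pad.
Only numpy, scipy, OpenCV 4.12 (cv2) and the standard library are available. Lean on these libraries where they do the work, as an engineer would, in place of code of your own. Each camera call takes 0.05 s, during which the arm holds its last target. There are 200 camera calls.

### The job

The printed orange hitch coupler is locked on its steel ball on the test stand. Take the red latch tab, pull it sideways away from the coupler against its spring until you feel it reach its stop, and with the latch held out lift the tongue until the coupler is about 80 mm above the ball. Finish while still holding it up there, at rest, and leave the other things on the bench where they are.

Things in the scene. Friction and masses are not known exactly. Their poses are not given: they have to be found in the camera images.
- rig: hitch test stand, fixed to the bench: dark steel base plate 410 x 90 x 12 mm, at one end a steel ball (36 mm diameter, centre 76 mm above the bench, on a 16 mm neck under a flat 34 mm shoulder), at the other a grey hinge post 107 mm tall. Origin on the bench under the ball's axis; x runs from the ball towards the hinge post, y to the side where the latch tab stands, z up.
- tongue: lifting part, 0.5 to 1 kg: orange printed coupler (75 x 56 mm, top 109 mm up) over the ball, aluminium tube 30 x 30 mm back to the hinge; carries the latch. Origin in the coupler on the ball axis, 85 mm up; hinge axis along y, 300 mm from the origin along +x. Swings up to 0.6 rad, falls if let go; axes as the rig's when seated. With the latch in, its jaw under the ball stops it rising.
- tab (a point): grip point in the red latch tab, an upright plate 26 mm long (rig x), 12 mm thick (rig y), 68 mm tall (49 to 117 mm above the bench). The point is mid-length, mid-thickness, 16 mm below the top, 101 mm above the bench, 84 mm to the rig's +y side of the ball axis, latch in. Gap from tab to coupler side 50 mm, to the black guide low on the coupler 38 mm. Axes as the tongue's.
- latch (a joint): latch slide along the tongue's +y (away from the coupler), m: 0 in and locking, 0.018 at its hard stop; the jaw is clear of the ball from about 0.010. A spring returns it: about 4 N at 0, 8.5 N at the stop, where the force then rises steeply.
- socket (a point): roof of the coupler's socket, on the ball's axis; level with the top of the ball (94 mm above the bench) when seated, and rises with the tongue. The hinge axis is 300 mm from it along +x and 9 mm lower.
- ball_top (a point): top of the fixed ball, 94 mm above the bench. Axes parallel to the rig's.
- cutters: flush cutters with two blue handles, 135 x 52 x 12 mm, lying flat; loose bystander, leave alone. Origin at the centre of its underside (nearly, under the pivot)
- bracket: black printed L-bracket, 60 x 40 x 36 mm; loose bystander, leave alone. Origin at the centre of its underside
- screwdriver: red screwdriver, 200 mm long, handle 26 mm thick, lying flat; loose bystander, leave alone. Origin at the centre of its underside
- spool: blue filament spool lying flat, 190 mm across, 60 mm high; loose bystander, leave alone. Origin at the centre of its underside
- spray_can: white and red spray can, 66 mm across, 200 mm tall; loose bystander, leave alone. Origin at the centre of its underside
- ruler: yellow ruler, 30 x 160 x 4 mm, lying flat; loose bystander, leave alone. Origin at the centre of its underside
- screw_jar: small jar of 60 mm diameter, 70 mm tall; loose bystander, leave alone. Origin at the centre of its underside

How it is judged:
On the way, in this order (a step that is already met when the one before it is completed fails the run):
1. the latch is pulled out to its stop while the tongue still sits on the ball (value of joint latch above 0.0155 m and z of socket in the frame of ball_top below 0.012 m and contact force between the fingers and tongue above 2 N), for 0.2 s.
2. the coupler is lifted clear of the ball in the fingers (z of socket in the frame of ball_top above 0.04 m and contact force between the fingers and tongue above 2 N), for 0.2 s.
At the end, for the whole second after the job is handed in: the socket's roof is 55 to 110 mm above the top of the ball, the fingers hold the tongue or its latch (contact over 2 N), it is at rest (under 0.1 rad/s), and no other thing props it (z of socket in the frame of ball_top between 0.055 and 0.11 m and contact force between the fingers and tongue above 2 N and angular speed of tongue below 0.1 rad/s and contact force between tongue and cutters below 0.3 N and contact force between tongue and bracket below 0.3 N and contact force between tongue and screwdriver below 0.3 N and contact force between tongue and spool below 0.3 N and contact force between tongue and spray_can below 0.3 N and contact force between tongue and ruler below 0.3 N and contact force between tongue and screw_jar below 0.3 N); the arm keeps its last pose, push and grip.
It fails at once if a bystander is moved more than 25 mm (distance of any of cutters, bracket, screwdriver, spool, spray_can, ruler, screw_jar from where it was at the start of the episode above 0.025 m).
It also fails if it takes over 35 s, if anything falls off the work surface, if the arm or the gripper's body presses on something with over 40 N, if the wrist force passes 120 N, or if a joint passes its speed limit or range.

## Working session

There is one attempt and no reset: what is moved stays moved. The work goes in short steps, each a Python script; the robot and the scene stay as the last script left them, time stands still between calls to the robot, and variables do not carry over. Pictures are saved under pics/ and viewed, at most 10 in all, crops included, and the job is handed in when it is done.

```bash
mkdir -p pics
cat > h.py <<'E'
import numpy as np, cv2
from workcell import env, kin, grab_frame, ticket, models
from scipy.spatial.transform import Rotation as R
def px2w(p,at,z=None):
    r,c=at; f=p["img"].shape[0]/2/np.tan(np.radians(p["fov_y"]/2))
    if z is None:
        w=p["z_map"][max(0,int(r)-1):int(r)+2,max(0,int(c)-1):int(c)+2]; w=w[w>0]; z=np.median(w) if w.size else np.nan
    X=np.array([(c-p["cx"])/f*z,(r-p["cy"])/f*z,z,1])
    return (np.linalg.inv(p["camera_from_world"])@X)[:3]
def ray(p,at,fish=False):
    r,c=at; f=p["img"].shape[0]/2/np.tan(np.radians(p["fov_y"]/2))
    u=np.array([c-p["cx"],r-p["cy"]])
    if fish:
        n=np.hypot(*u); d=np.r_[u/max(n,1e-9)*np.sin(n/f),np.cos(n/f)]
    else: d=np.r_[u/f,1]
    T=np.linalg.inv(p["camera_from_world"]); d=T[:3,:3]@d
    return T[:3,3],d/np.linalg.norm(d)
def tri(rays):
    A=sum(np.eye(3)-np.outer(d,d) for o,d in rays); b=sum((np.eye(3)-np.outer(d,d))@o for o,d in rays)
    x=np.linalg.solve(A,b); return x,[np.linalg.norm(np.cross(x-o,d)) for o,d in rays]
E
python3 - <<'E'
from h import *
np.set_printoptions(precision=3,suppress=True)
P={n:grab_frame(n) for n in("scene","top")}
for n,p in P.items(): cv2.imwrite(f"pics/{n}0.png",p["img"][:,:,::-1])
for t in("tab","socket","ball_top","rig","tongue"):
    rs=[]
    for n,p in P.items():
        m=models.mark_of(t,p)[:1]
        for k in m: print(t,n,np.round(k["at"],1),round(k["score"],2),px2w(p,k["at"])); rs.append(ray(p,k["at"]))
    if len(rs)==2: print("  tri",*tri(rs))
for t in("cutters","bracket","screwdriver","spool","spray_can","ruler","screw_jar"):
    for k in models.boxes_of(t,P["top"])[:1]: print(t,np.round(k["at"]),round(k["score"],2),px2w(P["top"],k["at"]))
print(env.sense()["clock"])
E
```

```text
tab scene [170.6 238.8] 0.41 [ 0.505 -0.06   0.117]
tab top [212.7 268.7] 0.55 [ 0.494 -0.07   0.115]
  tri [ 0.496 -0.065  0.105] [np.float64(0.005484403747216505), np.float64(0.005484403747216551)]
socket scene [181.6 212.6] 0.83 [ 0.522 -0.152  0.108]
socket top [209.7 295.4] 0.68 [ 0.503 -0.15   0.108]
  tri [ 0.505 -0.153  0.081] [np.float64(0.0010283711770407648), np.float64(0.0010283711770407537)]
ball_top scene [178.6 210.6] 0.85 [ 0.511 -0.156  0.11 ]
ball_top top [209.3 294.8] 0.69 [ 0.504 -0.149  0.108]
  tri [ 0.504 -0.153  0.099] [np.float64(0.00329027566248936), np.float64(0.003290275662489318)]
rig scene [192.4 217.3] 0.56 [ 0.563 -0.143  0.103]
rig top [215.2 292. ] 0.96 [ 0.486 -0.14   0.109]
  tri [ 0.495 -0.148 -0.008] [np.float64(0.005216431453025589), np.float64(0.005216431453025554)]
tongue scene [180.9 215.2] 0.91 [ 0.522 -0.143  0.108]
tongue top [209.4 296.9] 0.71 [ 0.504 -0.155  0.108]
  tri [ 0.507 -0.15   0.087] [np.float64(0.007529536236911949), np.float64(0.0075295362369119136)]
cutters [238. 338.] 0.58 [ 0.417 -0.3   -0.   ]
bracket [187. 290.] 0.71 [ 0.572 -0.135  0.102]
screwdriver [179. 330.] 0.6 [ 0.609 -0.278  0.018]
spool [240.  99.] 0.78 [0.422 0.448 0.062]
spray_can [176.  93.] 0.75 [0.596 0.421 0.191]
ruler [226. 408.] 0.59 [ 0.453 -0.533  0.003]
screw_jar [180. 392.] 0.58 [ 0.597 -0.465  0.069]
0.95
```

View pics/scene0.png

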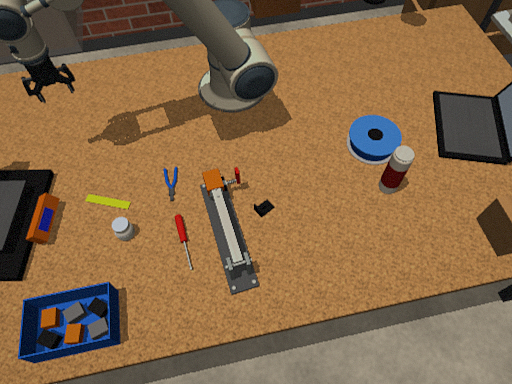

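View pics/top0.png

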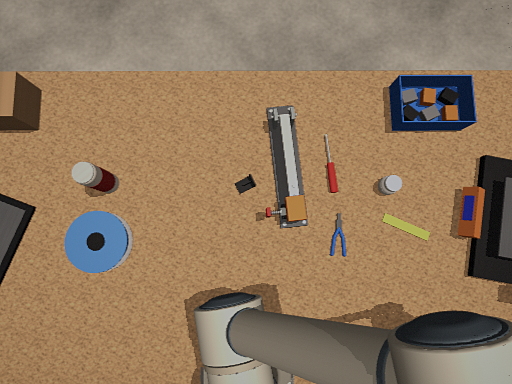

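The scene view shows the coupler at about (row 180, col 212) and the tab at (174, 237). In the top view they are at (209, 295) and (212, 268), which agrees with the networks. The bracket at (184, 245) stands beyond the tab, clear of it. The network put it on the tube in 3D, but only the picture counts here. Next I get the yaw from the tube and move above the tab.

```bash
cat >> h.py <<'E'
def tool(yaw,pitch=0): # tool z down, tool y along -/+ rig y; pitch = rotation about rig y
    return (R.from_euler('z',yaw)*R.from_euler('y',pitch)*R.from_euler('x',np.pi)).as_rotvec()
E
python3 - <<'E'
from h import *
np.set_printoptions(precision=4,suppress=True)
p=grab_frame("top"); rr,cc=np.mgrid[100:232,255:312]
pts=np.array([px2w(p,(r,c)) for r,c in zip(rr.ravel(),cc.ravel())])
im=p["img"][rr.ravel(),cc.ravel()].astype(int)
tube=pts[(pts[:,2]>.085)&(pts[:,2]<.125)&(pts[:,0]>.57)&(pts[:,0]<.76)&(abs(pts[:,1]+.13)<.05)]
vx,vy,x0,y0=cv2.fitLine(tube[:,:2].astype(np.float32),cv2.DIST_HUBER,0,.01,.01).ravel()
yaw=np.arctan(vy/vx); print("tube yaw",yaw,"n",len(tube),"y at x=.504",y0+(.504-x0)*vy/vx, "z",np.median(tube[:,2]))
red=(im[:,0]>120)&(im[:,1]<60)&(im[:,2]<60); print("red",np.median(pts[red],0),red.sum(),pts[red][:,2].max())
ball=np.array([.504,-.153]); print("tab from ball",ball+.084*np.array([-np.sin(yaw),np.cos(yaw)]))
s=env.sense(); 
sols=[]
for y in (yaw,yaw-np.pi,yaw+np.pi):
    q=kin.inverse_kinematics([.497,-.067,.22],tool(y))
    if q is not None: sols.append((np.abs(np.array(q)-s["qpos"]).max(),y,q))
for k in sols: print(k)
y=min(sols,key=lambda k:k[0])[1]
env.move_to([.497,-.067,.26],tool(y))
rs=[]
for i,(dx,dy) in enumerate([(-.03,-.03),(.03,-.03)]):
    d=np.array([dx,dy])
    env.servo_line(np.r_[np.array([.497,-.067])+d,.22])
    w=grab_frame("wrist"); cv2.imwrite(f"pics/w{i}.png",w["img"][:,:,::-1])
    for t in("tab","socket"):
        for k in models.mark_of(t,w)[:1]: print(t,np.round(k["at"],1),round(k["score"],2)); rs.append((t,ray(w,k["at"],True)))
for t in("tab","socket"):
    q=[r for n,r in rs if n==t]
    if len(q)>1: print(t,*tri(q))
print(y,env.sense()["clock"])
E
```

```text
tube yaw 0.09735435 n 620 y at x=.504 -0.15237491 z 0.10166997204121131
red [ 0.4904 -0.0679  0.1139] 9 0.11490359090986924
tab from ball [ 0.4958 -0.0694]
(np.float64(1.3158033663345488), np.float32(0.09735435), array([-0.2531,  0.3651,  1.6916, -0.    ,  1.0849,  1.2203]))
(np.float64(1.8257892594371095), np.float32(-3.0442383), array([-0.2531,  0.3651,  1.6916,  0.    ,  1.0849, -1.9213]))
(np.float64(1.825789434282669), np.float32(3.2389472), array([-0.2531,  0.3651,  1.6916,  0.    ,  1.0849, -1.9213]))
tab [149.7 223.3] 0.67
socket [149.5 320.3] 0.55
socket [214.4 310.3] 0.97
socket [ 0.506  -0.1498  0.094 ] [np.float64(0.00025590693786978094), np.float64(0.0002559069378697809)]
0.09735435 4.6417
```

View pics/w0.png

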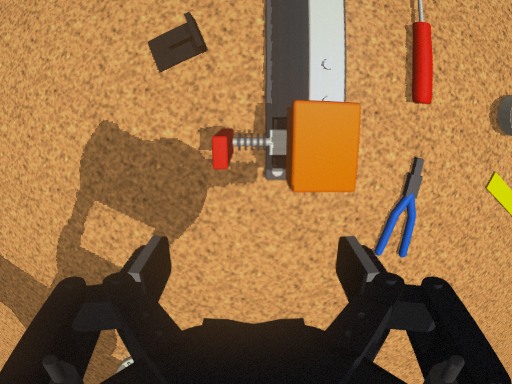

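The wrist view shows the tab at (150, 222) with its spring rod running to the coupler on the right, and the tool yaw lined up. The bracket at (42, 177) is well clear. The socket triangulates to z = 0.094, as the text says. I grasp now, with a force check, and look.

Run:
```python
from h import *
np.set_printoptions(precision=4,suppress=True)
yaw=.0974; ex=np.array([np.cos(yaw),np.sin(yaw),0]); ey=np.array([-np.sin(yaw),np.cos(yaw),0])
tab=np.array([.506,-.150,.0])+.084*ey; print(tab)
env.grip(.05,60)
env.servo_line(np.r_[tab[:2],.16])
w=grab_frame("wrist"); cv2.imwrite("pics/w2.png",w["img"][:,:,::-1])
rs=[]
for k in models.mark_of("tab",w)[:1]: 
    o,d=ray(w,k["at"],True); print(k["at"],k["score"],o+d*(.101-o[2])/d[2])
# red top face from depth
im=w["img"].astype(int); m=(im[...,0]>110)&(im[...,1]<60)&(im[...,2]<60)
n,l,st,c=cv2.connectedComponentsWithStats(m.astype(np.uint8)); print(st[1:][st[1:,4]>80],c[1:][st[1:,4]>80])
for cc in c[1:][st[1:,4]>80]:
    o,d=ray(w,cc[::-1],True); print(o+d*(.117-o[2])/d[2],o+d*(.09-o[2])/d[2])
```

```text
[ 0.4978 -0.0664  0.    ]
[216.8, 256.1] 0.98 [ 0.4989 -0.0681  0.101 ]
[[ 459   47   22   94 1562]
 [ 247  178   19   67 1162]] [[470.4155  94.888 ]
 [256.0723 212.2616]]
[ 0.5996 -0.1984  0.117 ] [ 0.6042 -0.2216  0.09  ]
[ 0.5083 -0.0669  0.117 ] [ 0.4977 -0.0683  0.09  ]
```

View pics/w2.png

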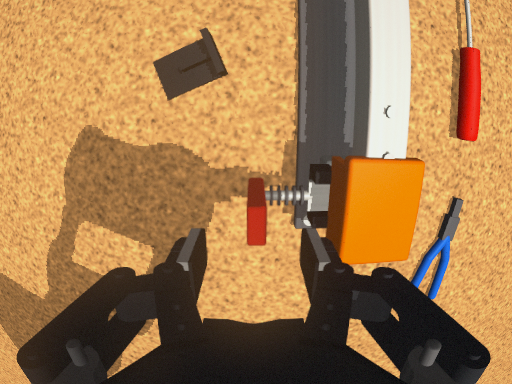

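The tab at (212, 256) is centred between the open fingers, and the right finger has room before the coupler at col 330. Descend, grip and pull.

Run:
```python
from h import *
np.set_printoptions(precision=4,suppress=True)
yaw=.0974; ey=np.array([-np.sin(yaw),np.cos(yaw),0])
def st(l): s=env.sense(); print(l,round(s["clock"],2),s["tool_pos"],s["force"],"along y",round(s["force"]@ey,2),round(s["opening"],4),s["finger_force"])
if env.servo_line([.4985,-.0672,.107],vel=.06,force_limit=8): st("HIT"); raise SystemExit
env.grip(.0,50); st("grip"); p0=np.array(env.sense()["tool_pos"])
print(env.servo_line(p0+.035*ey,vel=.025,force_limit=14)); st("pull")
s=env.sense(); print("travel",(s["tool_pos"]-p0)@ey)
env.dwell(.4); st("dwell")
w=grab_frame("wrist"); cv2.imwrite("pics/w3.png",w["img"][:,:,::-1])
```

```text
grip 7.28 [ 0.4987 -0.0675  0.1072] [-0.5518 -4.5683  4.8635] along y -4.49 0.0113 52.1134078502655
True
pull 8.09 [ 0.4971 -0.0505  0.1072] [-1.3515 -8.9844  4.5654] along y -8.81 0.0114 53.27653169631958
travel 0.01701176505113007
dwell 8.49 [ 0.4971 -0.0505  0.1072] [-1.8266 -7.9451  4.732 ] along y -7.73 0.0114 53.257402181625366
```

View pics/w3.png

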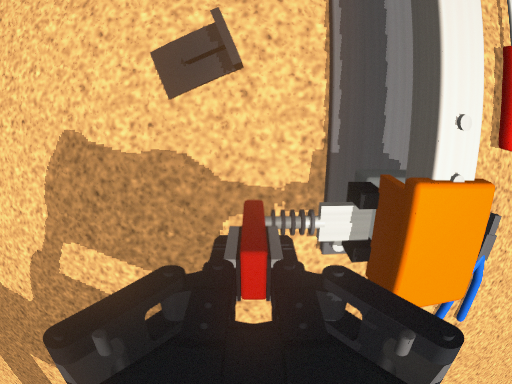

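The tab at (250, 255) is held between the pads with the rod drawn out. The force is about 7.7 N with no steep rise yet, so I pull on slowly to the stop.

Run:
```python
from h import *
np.set_printoptions(precision=4,suppress=True)
yaw=.0974; ey=np.array([-np.sin(yaw),np.cos(yaw),0]); p0=np.array(env.sense()["tool_pos"])
for i in range(8):
    p=np.array(env.sense()["tool_pos"]); hit=env.servo_line(p0+.001*(i+1)*ey,vel=.01,force_limit=15); env.dwell(.1)
    s=env.sense(); f=s["force"]@ey; print(round(s["clock"],2),hit,round((s["tool_pos"]-p0)@ey*1e3,2),round(f,2),s["tool_pos"],round(s["opening"],4))
    if hit or f<-16: break
env.dwell(.3); print(env.sense()["force"]@ey)
```

```text
8.89 False 0.1 -12.84 [ 0.4971 -0.0504  0.1072] 0.0112
9.24 False 0.29 -24.19 [ 0.4971 -0.0502  0.1072] 0.0114
-24.594029540921195
```

The force rose steeply to 24 N over 0.3 mm, so the latch is at its stop. I now lift along the arc about the hinge, turning the tool with the tongue.

Run:
```python
from h import *
np.set_printoptions(precision=4,suppress=True)
yaw=.0974; ex=np.array([np.cos(yaw),np.sin(yaw),0]); ey=np.array([-np.sin(yaw),np.cos(yaw),0])
s=env.sense(); p=np.array(s["tool_pos"])+.001*ey; r0=R.from_rotvec(s["ee_rot"])
H=np.array([.506,-.150,.085])+.3*ex
pose=lambda t:(H+R.from_rotvec(t*ey).apply(p-H),(R.from_rotvec(t*ey)*r0).as_rotvec())
assert all(kin.inverse_kinematics(*pose(t)) is not None for t in (.1,.2,.27))
for t in np.linspace(.03,.27,9):
    env.servo_line(*pose(t),vel=.05)
    s=env.sense(); f=s["force"]; print(round(s["clock"],2),round(t,2),s["tool_pos"],"F x,y,z",round(f@ex,1),round(f@ey,1),round(f[2],1),s["wrist_torque"],round(s["opening"],4))
    if np.linalg.norm(f)>60: print("STOP"); break
env.dwell(.5)
P={n:grab_frame(n) for n in("scene","wrist")}
a=P["scene"]["img"][130:300,150:290]; 
cv2.imwrite("pics/f.png",np.hstack([cv2.resize(a,(316,384)),P["wrist"]["img"][:,64:448]])[:,:,::-1])
rs=[]
for n,q in P.items():
    for k in models.mark_of("socket",q)[:1]: print(n,k); rs.append(ray(q,k["at"],n=="wrist"))
if len(rs)==2: print(tri(rs))
s=env.sense(); print(s["clock"],s["force"],s["dq"],s["finger_force"])
```

```text
9.88 0.03 [ 0.4979 -0.0503  0.1161] F x,y,z -3.0 -17.9 -4.6 [-2.3203  0.0879 -0.0217] 0.0112
10.21 0.06 [ 0.4989 -0.0502  0.125 ] F x,y,z -2.2 -17.4 -4.6 [-2.2327  0.0002  0.0575] 0.0114
10.54 0.09 [ 0.5002 -0.0501  0.1339] F x,y,z -2.6 -16.6 -4.1 [-2.1675 -0.048   0.0978] 0.0118
10.88 0.12 [ 0.5018 -0.0499  0.1427] F x,y,z -2.4 -15.6 -5.4 [-2.0003 -0.1434  0.1582] 0.0111
11.21 0.15 [ 0.5037 -0.0498  0.1515] F x,y,z -2.6 -15.6 -4.2 [-2.008  -0.165   0.1866] 0.0117
11.54 0.18 [ 0.5058 -0.0496  0.1602] F x,y,z -2.8 -16.5 -3.8 [-1.9603 -0.1978  0.3156] 0.0114
11.88 0.21 [ 0.5081 -0.0493  0.1689] F x,y,z -4.0 -16.1 -4.4 [-1.8501 -0.2202  0.3973] 0.0114
12.21 0.24 [ 0.5107 -0.0491  0.1775] F x,y,z -2.5 -15.2 -3.3 [-1.881  -0.3007  0.3793] 0.0114
12.54 0.27 [ 0.5136 -0.0488  0.186 ] F x,y,z -3.3 -14.9 -4.8 [-1.739  -0.3122  0.4324] 0.0113
scene {'at': [171.4, 209.1], 'score': 0.88}
wrist {'at': [246.0, 430.2], 'score': 0.9}
(array([ 0.5172, -0.1555,  0.1677]), [np.float64(0.003281496014974157), np.float64(0.0032814960149742884)])
13.2417 [ -0.6133 -15.1529  -4.3336] [ 0.0009  0.0005  0.0003 -0.0001 -0.0014 -0.0001] 51.928773522377014
```

View pics/f.png

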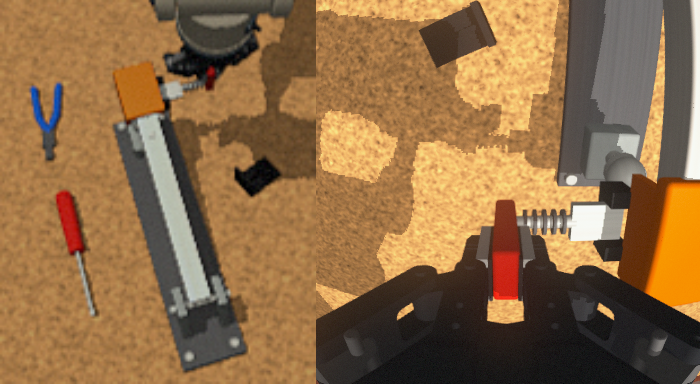

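The coupler is up and the bare ball shows beneath it (right half, about row 165, col 620). The tab is still held in the pads. The socket is at z ≈ 0.168, about 75–80 mm above the ball, and at rest, so I hand in.

```bash
python3 -c "
from workcell import ticket
print(ticket.hand_in())"
```

```text
the job is handed in; nothing more can be done
None
```

The job is handed in: I pulled the latch to its stop, then lifted the coupler to about 75–80 mm above the ball, where the arm holds it at rest by the tab, with the bystanders untouched; the hand-in returned no verdict.

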